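Unstopper the sample canister

TASK

Open the steel sample canister: swing its wire bail right back, then work the tight bung out by rocking it side to side while pulling gently upward, and stand the bung upright on its plug in the shallow steel dish. A straight pull would hoist the canister with it: the canister must stay standing on the bench, about where it is, and nothing may be knocked over.

Things in the scene. Friction and masses are not known exactly. Their poses are not given: they have to be found in the camera images.
- canister: Loose heavy square steel canister, 1.4 kg, 130 x 150 mm (x by y), body top at 60 mm, with an 80 x 86 mm (x by y) aluminium collar from 60 to 100 mm. Origin: centre of its underside; z up, x to the side the bail opens to (away from the robot, give or take a yaw of 0.4 rad), y along the bail's hinge line. Its weight is about 15 N; it stands on four rubber feet at x = +-53, y = +-63 mm.
- mouth (a point): Centre of the collar's rectangular mouth, at the rim, 100 mm above the bench. The mouth is 44 mm in x, 50 mm in y and 40 mm deep. A sprung rubber lip lies across each of its +y and -y sides, 20 mm below the rim; the lips pinch the plug. A straight pull needs 18 to 25 N to slide the bung, so it would lift the canister.
- lip_line (a point): Point midway between the two lips, 80 mm above the bench, about which the bung rocks: turn it about the canister's x axis, so its top goes to +y and -y, 0.1 to 0.15 rad each way (walls stop it at about 0.2). Then the drag of one lip opposes the other's and a slight pull brings it out, if the rise is slow against the rocking: 2 to 3 mm for each swing from side to side.
- bung: Loose bung, 94 mm tall, 90 g, fully home in the mouth, axes parallel to the canister's. Origin: centre of the plug's underside (at first 60 mm above the bench), z up. Black plug 40 x 40 mm, z = 0 to 46 mm; grey flange 54 x 54, 46 to 54; grey grip block 40 in x, 24 in y (grasp across y), 54 to 94. The lips let go after a rise of about 20 mm; it is clear of the collar after 40.
- bail (a joint): Angle of the canister's wire bail, rad: 0 = upright over the bung (blocking it), 1.75 = swung right back to the canister's +x side, on its stop. Starts at 0 to 0.2. Its hinge line runs along the canister's y through its centre, 45 mm above its underside. A light push suffices; past about 0.5 rad it falls back by itself.
- bail_bar (a point): Middle of the bail's cross bar, a steel wire 8 mm thick and about 136 mm long parallel to the canister's y, 150 mm from the hinge line; upright it is 195 mm above the bench, 41 mm above the top of the bung. The legs of the bail are at y = +-80 mm.
- dish: Loose shallow open square steel dish, 130 x 130 mm, 14 mm high, walls and floor 4 mm thick (the inner floor is 4 mm above the bench). Origin: centre of its underside, z up.
- brown_bottle: Bystander: brown reagent bottle with a black cap, 62 mm across, 135 mm tall, origin centre of its underside. Leave it standing.
- beaker: Bystander: small clear beaker, 56 mm across, 70 mm tall, origin centre of its underside. Leave it standing.
- cotton_jar: Bystander: glass jar with a grey screw lid, 66 mm across, 80 mm tall, origin centre of its underside. Leave it standing.
Things that resemble listed ones, but are neither listed nor needed, are in the scene too. Leave any orange, red or yellow look-alike of the bung alone.

How it is judged:
On the way, in this order (a step that is already met when the one before it is completed fails the run):
1. the bail is swung right back (value of joint bail above 1.2 rad), for 0.2 s.
2. the bung is out of the canister while the canister stands on the bench (z of bung in the frame of canister above 0.1 m and height (world z) of canister below 0.006 m and angle between canister's own z axis and vertical below 0.08 rad), for 0.1 s.
At the end, for the whole second after the job is handed in: The bung stands at rest upright (within 0.12 rad) on its plug on the dish's floor, the dish flat on the bench; the bail is back beyond 1.2 rad; the canister stands flat on the bench (x of bung in the frame of dish between -0.05 and 0.05 m and y of bung in the frame of dish between -0.05 and 0.05 m and z of bung in the frame of dish below 0.01 m and angle between bung's own z axis and vertical below 0.12 rad and linear speed of bung below 0.02 m/s and value of joint bail above 1.2 rad and angle between canister's own z axis and vertical below 0.05 rad and height (world z) of each of canister, dish below 0.005 m); the robot touches nothing.
It fails at once if the canister is hoisted (its underside's centre rises more than 12 mm) (height (world z) of canister above 0.012 m).
It fails at once if the canister is tipped by more than 0.25 rad (angle between canister's own z axis and vertical above 0.25 rad).
It fails at once if the canister is dragged more than 60 mm from where it stood (distance of canister from where it was at the start of the episode above 0.06 m).
It fails at once if a bottle, beaker or jar is knocked over (angle between any of brown_bottle, beaker, cotton_jar's own z axis and vertical above 0.5 rad).
It also fails if it takes over 58 s, if anything falls off the work surface, if the arm or the gripper's body presses on something with over 40 N, if the wrist force passes 120 N, or if a joint passes its speed limit or range.

ROBOT

A 7-joint arm with a two-finger parallel gripper is mounted at the origin on a cart in front of the work surface, level with it; the furniture and walls round the work are solid. World frame = base frame: x ahead of the robot, y to its left, z up, the work surface at z = 0. Lengths are in m, angles in rad, forces in N, time in s.
With the tool pointing down it reaches from about 0.4 to 0.925 m from the base axis. Payload 4.1 kg.
Tool frame: the origin (TCP) lies midway between the tips of the shut fingers; the grasp point (between the pads) lies r.hold_point_z behind it (r.hold_point_z is the distance from the TCP to the grasp point, in m); z points along the fingers, y is the line along which they close (so a half turn about z gives the same grasp; the last joint's range is limited). The gripper opens to 85 mm and grips with 20 to 120 N. Pads are 22 mm wide; open, the fingers measure 114 mm over their backs; the gripper's body (76 mm by 85 mm) begins 54 mm behind the grasp point. The pads swing forward as they close: fully open they stand 13 mm farther back than shut.
Start: joints at [1.068, 0.398, 0.045, 1.537, -0.019, 1.207, -0.051], TCP at [0.255, -0.598, 0.231] pointing down, gripper open.
Joint ranges: [-2.82, 2.82], [-0.49, 2.23], [-1.37, 1.46], [0, 2.46], [-1.36, 4.5], [0.23, 2], [-2.94, 2.94]. Speed limits (rad/s): [2.57, 2.57, 3.14, 3.14, 3.14, 3.14, 3.14].

INTERFACE

Orientations are given as a unit quaternion [x, y, z, w].
In Python, from station import r gives the robot as it stands.
- The arm moves only by the tool drive_tool, never from a script. Its argument "increments" is a list of rows, each an object of numbers: "rx", "ry", "rz": the turn, a rotation vector about the tool's x, y, z in units of 0.12 rad (1.0 is 0.12 rad); "tx", "ty", "tz": the shift along the tool's x, y, z in units of 2 cm (1.0 is 2 cm); "hand": the opening, from 0 (shut) to 1 (fully open). In form: [{"rx": .., "ry": .., "rz": .., "tx": .., "ty": .., "tz": .., "hand": ..}, ...]. A call has 1 to 8 rows; each row shifts and turns the commanded pose from where the row before left it, along the tool's axes as they then stand; what a row does not reach is not made up. A row lasts 1/10 s, in which the tool goes at most 50 mm and 8.59 degrees, less where a joint would pass 70% of its speed; a pose out of reach is approached as far as the arm can. A call with a number of a shift or a turn outside -1 to 1 is refused whole. A call with a gripper value outside its range is refused whole. The fingers move at their own pace and stop on an object; "grip_force" is the grip in N (left out, the last holds). Time passes only in rows, so rows that do not move let the fingers close. It gives the time, the measured TCP pose, the force, the opening and the grip force at its end, in the units of the state.
- r.get_obs(): the state, without advancing time (a new reading comes with each control period).
- r.grab_frame(name): name is "scene" or "top" or "wrist"; returns (picture, depth): 420x560x3 uint8, red, green, blue; 420x560 float32, m along the optical axis (not along the pixel's ray), 0 where there is no reading.
- r.camera_info(name): a dict with "fovy" (degrees; the focal length in pixels is half the picture's height over the tangent of half this angle, whatever the lens; pixels are square), "cx", "cy" (the principal point, pixels), "rvec" (rotation vector, rad) and "tvec" (3), from world to camera coordinates, as OpenCV has them. Camera axes: x right, y down, z forward; pixel columns grow to the right and rows downward; lengths in m; the calibration is good to about 2 mm. A picture is of the moment at which its call begins: read the wrist's pose just before it. camera_info takes no time and is no camera call; for the wrist camera it gives the pose at the moment of the call.
- r.job_done(): hands the job in; it is judged then, once.
The state is a dict: "time": time; "q": joint angles; "joint_velocities": joint speeds; "effort": joint torques, N m; "position": TCP position; "eef_rot": TCP orientation; "wrist_force": force on the tool from outside, world axes, zero at the start; "moment": the same for the moment, N m; "width": finger opening in m; "finger_force": force on a finger pad.
Only numpy, scipy, OpenCV 4.12 (cv2) and the standard library are available. Lean on these libraries where they do the work, as an engineer would, in place of code of your own. Each camera call takes 0.05 s, during which the arm holds its last target. There are 200 camera calls.

## Working session

There is one attempt and no reset: what is moved stays moved. The work goes in short steps, Python scripts to look and compute and a tool call to move; the robot and the scene stay as the last step left them, time stands still between calls to the robot, and variables do not carry over. Pictures are saved under pics/ and viewed, at most 10 in all, crops included, and the job is handed in when it is done.

Besides the shell and the picture viewer there is one more tool, called after "Request:" as name([rows], argument=value, ...), one row to a line, values as JSON. drive_tool: Moves the arm, as the interface text tells. Its arguments: {"type":"object","properties":{"increments":{"type":"array","items":{"type":"object","properties":{"rx":{"type":"number"},"ry":{"type":"number"},"rz":{"type":"number"},"tx":{"type":"number"},"ty":{"type":"number"},"tz":{"type":"number"},"hand":{"type":"number"}}}},"grip_force":{"type":"number"}},"required":["increments"]}

```bash
mkdir -p pics; ls
cat > h.py <<'E'
import numpy as np, cv2
from scipy.spatial.transform import Rotation as R
from station import r
def snap(n,f):
    ci=r.camera_info(n); p,d=r.grab_frame(n); cv2.imwrite(f'pics/{f}.png',p[:,:,::-1]); np.savez(f'pics/{f}.npz',p=p,d=d,rv=ci['rvec'],tv=ci['tvec'],k=[210/np.tan(np.radians(ci['fovy'])/2),ci['cx'],ci['cy']])
def cloud(f):
    z=np.load(f'pics/{f}.npz'); d=z['d']; k,cx,cy=z['k']; v,u=np.mgrid[:d.shape[0],:d.shape[1]]
    c=np.stack([(u-cx)/k*d,(v-cy)/k*d,d],-1); M=R.from_rotvec(np.ravel(z['rv'])).as_matrix()
    w=(c-np.ravel(z['tv']))@M; w[d==0]=np.nan; return w,z['p']
E
python3 - <<'E'
from h import *
o=r.get_obs(); print(o, r.hold_point_z)
snap('top','top1'); snap('scene','sc1')
E
```

```text
pics
{'time': 0.0, 'q': array([ 1.06799246,  0.39917852,  0.04502486,  1.53792506, -0.01872288,
        1.20690373, -0.05071198]), 'joint_velocities': array([ 0.0014513 ,  0.00021889,  0.00146391,  0.00146826, -0.0004497 ,
        0.00177229, -0.00058344]), 'effort': array([-3.57897552e-04, -4.75127292e+01,  1.36454970e+00, -2.54222184e+01,
        1.16061734e-02,  9.27868299e-03, -2.50012320e-06]), 'position': array([ 0.25516819, -0.59710339,  0.23025195]), 'eef_rot': array([ 9.79676490e-01,  2.00581607e-01, -2.54432516e-04, -9.63509204e-04]), 'wrist_force': array([ 0.83694561,  1.41095722, -0.31878065]), 'moment': array([-0.02540693, -0.01421302,  0.04181189]), 'finger_force': 0.0, 'width': 0.0854245746550285} 0.0187
```

View pics/top1.png

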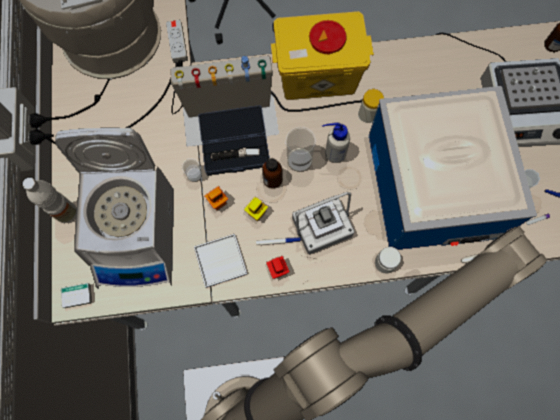

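View pics/sc1.png

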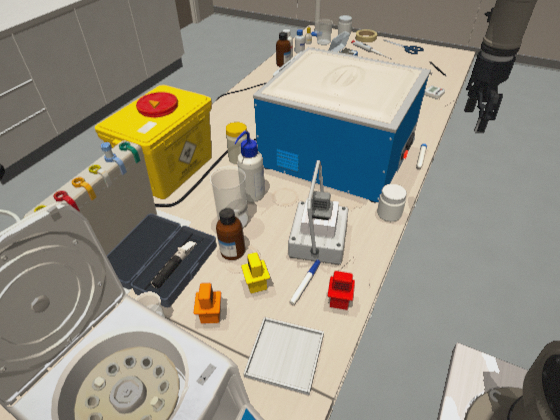

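Top view: canister near (325,220) with the grey bung at (324,214), dish at (221,260), bottle at (272,173), and jar at (388,260). The red and yellow look-alikes are nearby.

Run:
```python
from h import *
w,p=cloud('top1')
for n,(u,v) in dict(bung=(324,214),dish=(221,260),bottle=(272,173),jar=(388,260),red=(278,267),yel=(257,208),bluebox=(385,240),beaker=(193,172),cyl=(300,150),can=(325,235),squirt=(338,150)).items(): print(n,np.round(w[v,u],3))
c=cv2.resize(p[170:260,260:380],None,fx=6,fy=6,interpolation=cv2.INTER_CUBIC); cv2.imwrite('pics/c1.png',c[:,:,::-1])
# dish rect
W=w.reshape(-1,3); 
def rect(m,n):
    q=W[m][:,:2].astype(np.float32); print(n,len(q)); (c,s,a)=cv2.minAreaRect(q); print(np.round(c,4),np.round(s,4),round(a,1), np.round(np.median(W[m],0),4))
b=w[214,324]; d=w[260,221]
near=lambda c,rr:(np.hypot(W[:,0]-c[0],W[:,1]-c[1])<rr)
rect(near(d,.11)&(W[:,2]>.007)&(W[:,2]<.03),'dish wall')
rect(near(b,.04)&(W[:,2]>.145)&(W[:,2]<.165),'bung top')
rect(near(b,.11)&(W[:,2]>.05)&(W[:,2]<.066),'body')
rect(near(b,.07)&(W[:,2]>.094)&(W[:,2]<.105),'collar')
rect(near(b,.13)&(W[:,2]>.175)&(W[:,2]<.21),'bar')
```

```text
bung [ 0.508 -0.289  0.156]
dish [0.449 0.022 0.006]
bottle [ 0.668 -0.161  0.106]
jar [ 0.371 -0.458  0.082]
red [ 0.388 -0.144  0.092]
yel [ 0.573 -0.104  0.083]
bluebox [ 0.449 -0.479 -0.002]
beaker [0.734 0.082 0.027]
cyl [ 0.777 -0.262 -0.001]
can [ 0.471 -0.293  0.064]
squirt [ 0.718 -0.367  0.103]
dish wall 627
[0.4446 0.0214] [0.1954 0.1923] 20.5 [0.4464 0.0241 0.0099]
bung top 120
[ 0.5132 -0.2919] [0.0399 0.0237] 17.6 [ 0.5121 -0.2917  0.1528]
body 1029
[ 0.5135 -0.2917] [0.1319 0.1661] 15.6 [ 0.485  -0.2867  0.0595]
collar 393
[ 0.5136 -0.2925] [0.0812 0.0874] 15.2 [ 0.504  -0.2882  0.0995]
bar 178
[ 0.5307 -0.2874] [0.0119 0.1646] 15.1 [ 0.5303 -0.2839  0.1962]
```

View pics/c1.png

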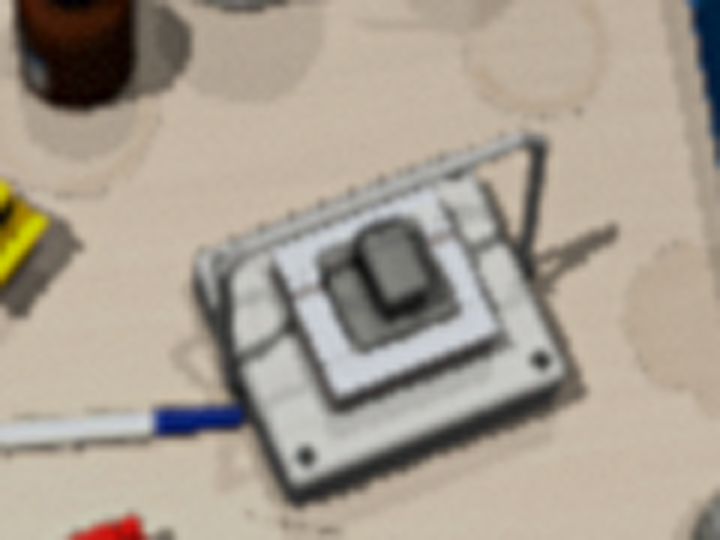

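Request:
drive_tool([
  {"rz": 0.6,"hand": 0},
  {"rz": 0.54,"hand": 0},
  {"ty": -0.95,"tx": 0.7,"hand": 0},
  {"ty": -0.95,"tx": 0.7,"hand": 0},
  {"ty": -0.95,"tx": 0.7,"hand": 0},
  {"ty": -0.95,"tx": 0.7,"hand": 0},
  {"ty": -0.95,"tx": 0.7,"hand": 0},
  {"ty": -0.95,"tx": 0.7,"hand": 0},
])

```text
invalid input
```

```bash
cat >> h.py <<'E'
C=np.array([.5135,-.292]); Y=.267
def st(tz=0.):
    o=r.get_obs(); a=R.from_quat(o['eef_rot']).as_matrix(); p=o['position']; d=p[:2]-C; c,s=np.cos(Y),np.sin(Y)
    print('t %.2f'%o['time'],'p',p.round(4),'can xy',np.round([c*d[0]+s*d[1],-s*d[0]+c*d[1]],4),'yaw %.3f'%np.arctan2(a[1,0],a[0,0]),'zax',a[:,2].round(3),'F',o['wrist_force'].round(1),'w %.4f'%o['width'],'ff %.1f'%o['finger_force'])
E
python3 -c "
from h import *; st()
w,p=cloud('top1'); W=w.reshape(-1,3)
for x in (.62,.66,.7):
  pass
m=(np.hypot(W[:,0]-.45,W[:,1]+.52)<.1)&(W[:,2]>.05); print(W[m].min(0),W[m].max(0))
m=(np.hypot(W[:,0]-.448,W[:,1]-.022)<.094)&(W[:,2]>.004)&(W[:,2]<.02); q=W[m]; print(cv2.minAreaRect(q[:,:2].astype(np.float32)), np.percentile(q,[5,50,95],axis=0))
"
```

```text
t 0.10 p [ 0.2552 -0.5972  0.2304] can xy [-0.3297 -0.2262] yaw 0.404 zax [-0.001  0.002 -1.   ] F [0.5 0.9 0.2] w 0.0849 ff 0.0
[ 0.35668935 -0.6187627   0.05011936] [ 0.54982129 -0.43789735  0.26499786]
((0.4480215013027191, 0.021596580743789673), (0.18262523412704468, 0.18224838376045227), 63.35894775390625) [[ 0.38215632 -0.04046218  0.00429766]
 [ 0.44449902  0.02586338  0.00710687]
 [ 0.51294644  0.08940791  0.01589097]]
```

Request:
drive_tool([
  {"rx": 0,"ry": 0,"rz": 0.6,"tx": 0,"ty": 0,"tz": 0,"hand": 0},
  {"rx": 0,"ry": 0,"rz": 0.54,"tx": 0,"ty": 0,"tz": 0,"hand": 0},
  {"rx": 0,"ry": 0,"rz": 0,"tx": 0.7,"ty": -0.95,"tz": 0,"hand": 0},
  {"rx": 0,"ry": 0,"rz": 0,"tx": 0.7,"ty": -0.95,"tz": 0,"hand": 0},
  {"rx": 0,"ry": 0,"rz": 0,"tx": 0.7,"ty": -0.95,"tz": 0,"hand": 0},
  {"rx": 0,"ry": 0,"rz": 0,"tx": 0.7,"ty": -0.95,"tz": 0,"hand": 0},
  {"rx": 0,"ry": 0,"rz": 0,"tx": 0.7,"ty": -0.95,"tz": 0,"hand": 0},
  {"rx": 0,"ry": 0,"rz": 0,"tx": 0.7,"ty": -0.95,"tz": 0,"hand": 0},
])

```text
time: 0.9
position: [0.3064, -0.4644, 0.2308]
eef_rot: [0.991, 0.133, -0.0, -0.0]
wrist_force: [0.4, -0.4, -0.5]
width: -0.0002
finger_force: 0.0
```

```bash
python3 -c "
from h import *; st()"
```

```text
t 0.90 p [ 0.3064 -0.4644  0.2308] can xy [-0.2452 -0.1116] yaw 0.267 zax [-0.001  0.001 -1.   ] F [ 0.4 -0.4 -0.5] w -0.0002 ff 0.0
```

Request:
drive_tool([
  {"rx": 0,"ry": 0,"rz": 0,"tx": 0.8,"ty": -0.8,"tz": 0.4,"hand": 0},
  {"rx": 0,"ry": 0,"rz": 0,"tx": 0.9,"ty": -0.8,"tz": 0.4,"hand": 0},
  {"rx": 0,"ry": 0,"rz": 0,"tx": 0.9,"ty": -0.8,"tz": 0.4,"hand": 0},
  {"rx": 0,"ry": 0,"rz": 0,"tx": 0.9,"ty": -0.8,"tz": 0.4,"hand": 0},
  {"rx": 0,"ry": 0,"rz": 0,"tx": 0.9,"ty": -0.8,"tz": 0.4,"hand": 0},
  {"rx": 0,"ry": 0,"rz": 0,"tx": 0.9,"ty": -0.8,"tz": 0.4,"hand": 0},
  {"rx": 0,"ry": 0,"rz": 0,"tx": 0.9,"ty": -0.7,"tz": 0.4,"hand": 0},
  {"rx": 0,"ry": 0,"rz": 0,"tx": 0.9,"ty": 0,"tz": 0.1,"hand": 0},
])

```text
time: 1.7
position: [0.4138, -0.3192, 0.172]
eef_rot: [0.991, 0.134, -0.001, -0.001]
wrist_force: [0.6, -0.5, 0.5]
width: 0.0004
finger_force: 0.0
```

```bash
python3 -c "
from h import *; st()"
```

```text
t 1.70 p [ 0.4138 -0.3192  0.172 ] can xy [-1.034e-01  1.000e-04] yaw 0.269 zax [-0.003  0.003 -1.   ] F [ 0.6 -0.5  0.5] w 0.0004 ff 0.0
```

Request:
drive_tool([
  {"rx": 0,"ry": 0,"rz": 0,"tx": 1,"ty": 0,"tz": 0,"hand": 0},
  {"rx": 0,"ry": 0,"rz": 0,"tx": 1,"ty": 0,"tz": 0,"hand": 0},
  {"rx": 0,"ry": 0,"rz": 0,"tx": 1,"ty": 0,"tz": 0,"hand": 0},
  {"rx": 0,"ry": 0,"rz": 0,"tx": 1,"ty": 0,"tz": 0,"hand": 0},
  {"rx": 0,"ry": 0,"rz": 0,"tx": 0.6,"ty": 0,"tz": 0,"hand": 0},
  {"rx": 0,"ry": 0,"rz": 0,"tx": 0.4,"ty": 0,"tz": 0,"hand": 0},
  {"rx": 0,"ry": 0,"rz": 0,"tx": 0.4,"ty": 0,"tz": 0,"hand": 0},
  {"rx": 0,"ry": 0,"rz": 0,"tx": 0.4,"ty": 0,"tz": 0,"hand": 0},
])

```text
time: 2.5
position: [0.5259, -0.2918, 0.1732]
eef_rot: [0.991, 0.133, -0.0, 0.0]
wrist_force: [-0.0, -0.0, -0.7]
width: -0.0001
finger_force: 0.1
```

Request:
drive_tool([
  {"rx": 0,"ry": 0,"rz": 0,"tx": 0.4,"ty": 0,"tz": 0,"hand": 0},
  {"rx": 0,"ry": 0,"rz": 0,"tx": 0.4,"ty": 0,"tz": 0,"hand": 0},
  {"rx": 0,"ry": 0,"rz": 0,"tx": 0.4,"ty": 0,"tz": 0,"hand": 0},
  {"rx": 0,"ry": 0,"rz": 0,"tx": 0.4,"ty": 0,"tz": 0.2,"hand": 0},
  {"rx": 0,"ry": 0,"rz": 0,"tx": 0.4,"ty": 0,"tz": 0.2,"hand": 0},
  {"rx": 0,"ry": 0,"rz": 0,"tx": 0.4,"ty": 0,"tz": 0.2,"hand": 0},
  {"rx": 0,"ry": 0,"rz": 0,"tx": 0.4,"ty": 0,"tz": 0.2,"hand": 0},
  {"rx": 0,"ry": 0,"rz": 0,"tx": 0.4,"ty": 0,"tz": 0.2,"hand": 0},
])

```text
time: 3.3
position: [0.5885, -0.2742, 0.1527]
eef_rot: [0.991, 0.133, -0.0, -0.0]
wrist_force: [0.0, 0.1, -0.2]
width: 0.0
finger_force: 0.0
```

```bash
python3 -c "
from h import *; st(); snap('scene','sc2')"
```

```text
t 3.30 p [ 0.5885 -0.2742  0.1527] can xy [ 0.077  -0.0027] yaw 0.267 zax [-0.  0. -1.] F [ 0.   0.1 -0.2] w 0.0000 ff 0.0
```

View pics/sc2.png

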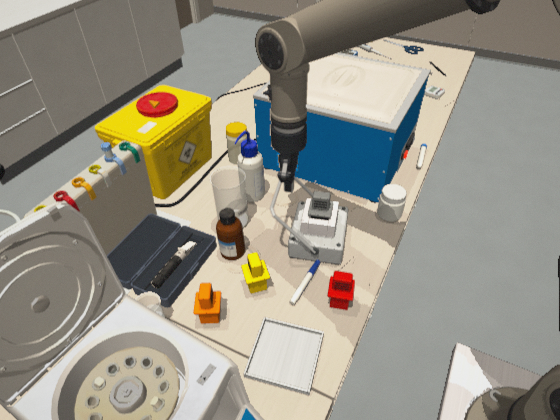

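The bail, at about (275,190), is leaning back against the finger. I'll push it a little further.

Request:
drive_tool([
  {"rx": 0,"ry": 0,"rz": 0,"tx": 0.6,"ty": 0,"tz": 0.4,"hand": 0},
  {"rx": 0,"ry": 0,"rz": 0,"tx": 0.6,"ty": 0,"tz": 0.4,"hand": 0},
  {"rx": 0,"ry": 0,"rz": 0,"tx": 0.6,"ty": 0,"tz": 0.4,"hand": 0},
  {"rx": 0,"ry": 0,"rz": 0,"tx": 0,"ty": 0,"tz": -1,"hand": 0.7},
  {"rx": 0,"ry": 0,"rz": 0,"tx": -0.5,"ty": 0,"tz": -1,"hand": 0.8},
  {"rx": 0,"ry": 0,"rz": 0,"tx": -1,"ty": 0,"tz": -1,"hand": 0.8},
  {"rx": 0,"ry": 0,"rz": 0,"tx": -1,"ty": 0,"tz": -1,"hand": 0.8},
  {"rx": 0,"ry": 0,"rz": 0,"tx": -1,"ty": 0,"tz": 0,"hand": 0.8},
])

```text
time: 4.15
position: [0.5571, -0.2841, 0.2121]
eef_rot: [0.991, 0.133, 0.003, 0.002]
wrist_force: [0.4, -0.4, -0.1]
width: 0.0681
finger_force: 0.0
```

Run:
```python
from h import *
st(); snap('scene','sc3'); snap('wrist','w3'); st()
w,p=cloud('w3'); W=w.reshape(-1,3)
def rect(n,rr,a,b):
    m=(np.hypot(W[:,0]-C[0],W[:,1]-C[1])<rr)&(W[:,2]>a)&(W[:,2]<b); q=W[m]; print(n,len(q), len(q)>5 and cv2.minAreaRect(q[:,:2].astype(np.float32)), np.median(q,0))
rect('bung',.035,.145,.165); rect('collar',.07,.094,.106); rect('body',.11,.052,.066)
a=cv2.imread('pics/sc3.png')[100:300,160:440]; b=cv2.imread('pics/w3.png')
cv2.imwrite('pics/m3.png',np.vstack([cv2.resize(a,(420,300)),cv2.resize(b,(420,300))]))
```

```text
t 4.15 p [ 0.5571 -0.2841  0.2121] can xy [ 0.0442 -0.0038] yaw 0.268 zax [ 0.005 -0.002 -1.   ] F [ 0.4 -0.4 -0.1] w 0.0681 ff 0.0
t 4.25 p [ 0.5535 -0.2854  0.2097] can xy [ 0.0403 -0.0042] yaw 0.264 zax [-0.001 -0.002 -1.   ] F [ 0.1  0.1 -0.7] w 0.0681 ff 0.0
bung 1790 ((0.515021800994873, -0.2936018705368042), (0.04044494405388832, 0.02369130775332451), 14.351547241210938) [ 0.51761399 -0.29296103  0.15256588]
collar 4539 ((0.5146538019180298, -0.29350951313972473), (0.0802203044295311, 0.08625790476799011), 15.27466869354248) [ 0.53305419 -0.28651323  0.09880572]
body 9568 ((0.5154021382331848, -0.293587327003479), (0.1285938024520874, 0.16381053626537323), 15.225369453430176) [ 0.54763113 -0.28178203  0.05872702]
```

View pics/m3.png

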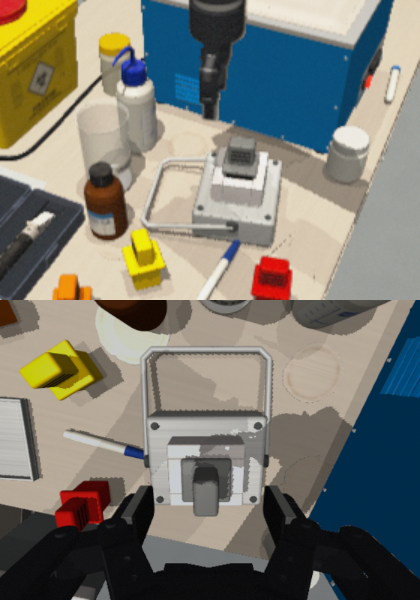

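The bail lies flat on the +x side, the bung is centred, and nothing has tipped. Next I'll move above the bung and descend.

Request:
drive_tool([
  {"rx": 0,"ry": 0,"rz": 0,"tx": -1,"ty": -0.15,"tz": 0.3,"hand": 0.8},
  {"rx": 0,"ry": 0,"rz": 0,"tx": -0.98,"ty": 0,"tz": 0.5,"hand": 0.8},
  {"rx": 0,"ry": 0,"rz": 0,"tx": 0,"ty": 0,"tz": 0.7,"hand": 0.8},
  {"rx": 0,"ry": 0,"rz": 0,"tx": 0,"ty": 0,"tz": 0.8,"hand": 0.8},
  {"rx": 0,"ry": 0,"rz": 0,"tx": 0,"ty": 0,"tz": 0.8,"hand": 0.8},
  {"rx": 0,"ry": 0,"rz": 0,"tx": 0,"ty": 0,"tz": 0.8,"hand": 0.8},
  {"rx": 0,"ry": 0,"rz": 0,"tx": 0,"ty": 0,"tz": 0.5,"hand": 0.8},
  {"rx": 0,"ry": 0,"rz": 0,"tx": 0,"ty": 0,"tz": 0,"hand": 0.8},
])

```text
time: 5.05
position: [0.5161, -0.2897, 0.1189]
eef_rot: [0.991, 0.134, -0.001, -0.001]
wrist_force: [-0.0, -0.1, -0.1]
width: 0.0683
finger_force: 0.0
```

```bash
sed -i 's/^C=.*/C=np.array([.5145,-.293]); Y=.266/' h.py; python3 -c "
from h import *; st()"
```

```text
t 5.05 p [ 0.5161 -0.2897  0.1189] can xy [0.0024 0.0028] yaw 0.268 zax [-0.003  0.002 -1.   ] F [-0.  -0.1 -0.1] w 0.0683 ff 0.0
```

Request:
drive_tool([
  {"rx": 0,"ry": 0,"rz": 0,"tx": -0.1,"ty": 0.12,"tz": 0,"hand": 0.8},
  {"rx": 0,"ry": 0,"rz": 0,"tx": 0,"ty": 0,"tz": 0,"hand": 0.3},
  {"rx": 0,"ry": 0,"rz": 0,"tx": 0,"ty": 0,"tz": 0,"hand": 0},
  {"rx": 0,"ry": 0,"rz": 0,"tx": 0,"ty": 0,"tz": 0,"hand": 0},
  {"rx": 0,"ry": 0,"rz": 0,"tx": 0,"ty": 0,"tz": 0,"hand": 0},
  {"rx": 0,"ry": 0,"rz": 0,"tx": 0,"ty": 0,"tz": 0,"hand": 0},
], grip_force=70)

```text
time: 5.65
position: [0.5152, -0.2939, 0.1222]
eef_rot: [0.991, 0.133, 0.0, 0.0]
wrist_force: [-1.3, 1.5, 5.1]
width: 0.0234
finger_force: 70.4
```

```bash
python3 -c "
from h import *; st()"
```

```text
t 5.65 p [ 0.5152 -0.2939  0.1222] can xy [ 0.0004 -0.001 ] yaw 0.267 zax [ 0.001 -0.    -1.   ] F [-1.3  1.5  5.1] w 0.0234 ff 70.4
```

```bash
cat > rock.py <<'E'
import numpy as np,json,sys
# L0, th0, then list of target thetas; rise per row (mm)
def rows(L,ths,rise):
    T=lambda L,t: L*np.array([np.sin(t),-np.cos(t)])
    out=[]
    for a,b in zip(ths[:-1],ths[1:]):
        d=T(L+rise,b)-T(L,a); L+=rise
        ty=d@[np.cos(a),np.sin(a)]; tz=d@[-np.sin(a),np.cos(a)]
        out.append((round((b-a)/.12,2),round(ty/.02,3),round(tz/.02,3)))
    for o in out: print(*o)
    print('L',L)
E
python3 -c "
from rock import *
rows(.0405,[0,.065,.13,.043,-.043,-.13,-.043,.043,.13],.0008)
rows(.0405+.0064,[.13,.043,-.043,-.13,-.043,.043,.13],.0008)"
```

```text
0.54 0.134 -0.036
0.54 0.137 -0.036
-0.73 -0.186 -0.032
-0.72 -0.188 -0.032
-0.73 -0.193 -0.032
0.73 0.197 -0.031
0.72 0.198 -0.031
0.73 0.204 -0.031
L 0.04690000000000002
-0.73 -0.207 -0.031
-0.72 -0.208 -0.031
-0.73 -0.214 -0.031
0.73 0.218 -0.031
0.72 0.219 -0.031
0.73 0.225 -0.03
L 0.05170000000000002
```

Request:
drive_tool([
  {"rx": 0.54,"ry": 0,"rz": 0,"tx": 0,"ty": 0.134,"tz": -0.06,"hand": 0},
  {"rx": 0.54,"ry": 0,"rz": 0,"tx": 0,"ty": 0.137,"tz": -0.06,"hand": 0},
  {"rx": -0.73,"ry": 0,"rz": 0,"tx": 0,"ty": -0.186,"tz": -0.032,"hand": 0},
  {"rx": -0.72,"ry": 0,"rz": 0,"tx": 0,"ty": -0.188,"tz": -0.032,"hand": 0},
  {"rx": -0.73,"ry": 0,"rz": 0,"tx": 0,"ty": -0.193,"tz": -0.032,"hand": 0},
  {"rx": 0.73,"ry": 0,"rz": 0,"tx": 0,"ty": 0.197,"tz": -0.031,"hand": 0},
  {"rx": 0.72,"ry": 0,"rz": 0,"tx": 0,"ty": 0.198,"tz": -0.031,"hand": 0},
  {"rx": 0.73,"ry": 0,"rz": 0,"tx": 0,"ty": 0.204,"tz": -0.031,"hand": 0},
])

```text
time: 6.45
position: [0.5155, -0.2934, 0.1281]
eef_rot: [0.988, 0.135, -0.011, -0.071]
wrist_force: [-4.4, 7.3, 1.3]
width: 0.0227
finger_force: 71.9
```

```bash
python3 -c "
from h import *; st()"
```

```text
t 6.45 p [ 0.5155 -0.2934  0.1281] can xy [ 0.0009 -0.0007] yaw 0.272 zax [-0.04   0.137 -0.99 ] F [-4.4  7.3  1.3] w 0.0227 ff 71.9
```

Request:
drive_tool([
  {"rx": 0,"ry": 0,"rz": 0,"tx": 0,"ty": 0,"tz": 0,"hand": 0},
  {"rx": 0,"ry": 0,"rz": 0,"tx": 0,"ty": 0,"tz": 0,"hand": 0},
])

```text
time: 6.65
position: [0.5155, -0.2973, 0.1275]
eef_rot: [0.989, 0.133, -0.01, -0.067]
wrist_force: [-1.4, 4.0, 2.7]
width: 0.0229
finger_force: 71.8
```

Run:
```python
from h import *
st(); snap('scene','sc4'); snap('top','top4')
p=cv2.imread('pics/sc4.png')[150:290,230:410]; cv2.imwrite('pics/c4.png',cv2.resize(p,None,fx=4,fy=4))
w,p=cloud('top4'); W=w.reshape(-1,3)
for n,rr,a,b in (('collar',.07,.09,.106),('body',.11,.052,.066)):
    m=(np.hypot(W[:,0]-C[0],W[:,1]-C[1])<rr)&(W[:,2]>a)&(W[:,2]<b); q=W[m]; print(n,len(q), len(q)>5 and cv2.minAreaRect(q[:,:2].astype(np.float32)))
```

```text
t 6.65 p [ 0.5155 -0.2973  0.1275] can xy [-0.0001 -0.0044] yaw 0.267 zax [-0.038  0.13  -0.991] F [-1.4  4.   2.7] w 0.0229 ff 71.8
collar 121 ((0.5145900249481201, -0.2565593123435974), (0.05714278668165207, 0.026082973927259445), 16.196109771728516)
body 395 ((0.528354823589325, -0.2314033806324005), (0.07172851264476776, 0.14114567637443542), 67.62507629394531)
```

View pics/c4.png

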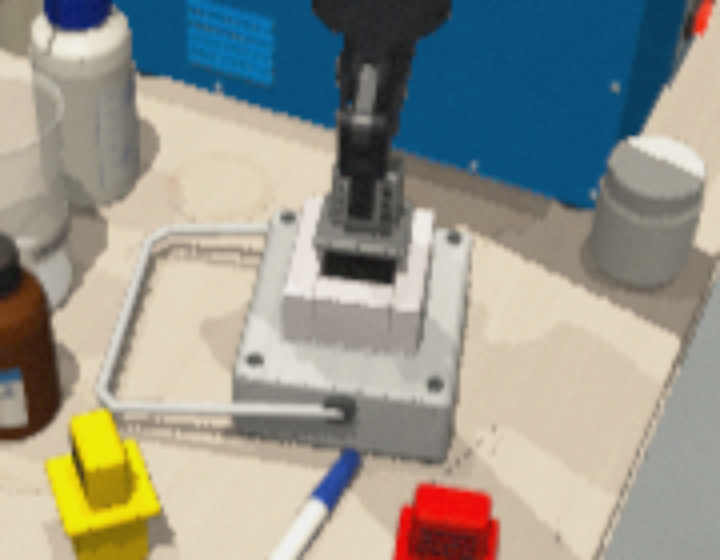

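The picture shows the canister flat with the bung tilted and rising; black plug is visible at (355,265). The mismatch was only lag, so I'll continue.

Request:
drive_tool([
  {"rx": -0.73,"ry": 0,"rz": 0,"tx": 0,"ty": -0.207,"tz": -0.031,"hand": 0},
  {"rx": -0.72,"ry": 0,"rz": 0,"tx": 0,"ty": -0.208,"tz": -0.031,"hand": 0},
  {"rx": -0.73,"ry": 0,"rz": 0,"tx": 0,"ty": -0.214,"tz": -0.031,"hand": 0},
  {"rx": 0,"ry": 0,"rz": 0,"tx": 0,"ty": 0,"tz": -0.03,"hand": 0},
  {"rx": 0.73,"ry": 0,"rz": 0,"tx": 0,"ty": 0.218,"tz": -0.031,"hand": 0},
  {"rx": 0.72,"ry": 0,"rz": 0,"tx": 0,"ty": 0.219,"tz": -0.031,"hand": 0},
  {"rx": 0.73,"ry": 0,"rz": 0,"tx": 0,"ty": 0.225,"tz": -0.03,"hand": 0},
  {"rx": 0,"ry": 0,"rz": 0,"tx": 0,"ty": 0,"tz": -0.03,"hand": 0},
])

```text
time: 7.55
position: [0.5163, -0.3021, 0.1337]
eef_rot: [0.989, 0.131, -0.009, -0.067]
wrist_force: [-2.7, 3.9, -0.3]
width: 0.0232
finger_force: 72.8
```

```bash
python3 -c "
from h import *; st()
from rock import *
rows(.053,[.13,.043,-.043,-.13,-.043,.043,.13],.0009)
rows(.0595,[.13,.043,-.043,-.13,-.043,.043,.13],.0009)"
```

```text
t 7.55 p [ 0.5163 -0.3021  0.1337] can xy [-0.0007 -0.0093] yaw 0.262 zax [-0.035  0.131 -0.991] F [-2.7  3.9 -0.3] w 0.0232 ff 72.8
-0.73 -0.234 -0.035
-0.72 -0.235 -0.035
-0.73 -0.242 -0.034
0.73 0.246 -0.034
0.72 0.247 -0.034
0.73 0.254 -0.034
L 0.05839999999999999
-0.73 -0.262 -0.034
-0.72 -0.263 -0.034
-0.73 -0.27 -0.033
0.73 0.274 -0.033
0.72 0.275 -0.033
0.73 0.282 -0.033
L 0.06489999999999999
```

Request:
drive_tool([
  {"rx": -0.73,"ry": 0,"rz": 0,"tx": 0,"ty": -0.234,"tz": -0.035,"hand": 0},
  {"rx": -0.72,"ry": 0,"rz": 0,"tx": 0,"ty": -0.235,"tz": -0.035,"hand": 0},
  {"rx": -0.73,"ry": 0,"rz": 0,"tx": 0,"ty": -0.242,"tz": -0.034,"hand": 0},
  {"rx": 0,"ry": 0,"rz": 0,"tx": 0,"ty": 0,"tz": -0.03,"hand": 0},
  {"rx": 0.73,"ry": 0,"rz": 0,"tx": 0,"ty": 0.246,"tz": -0.034,"hand": 0},
  {"rx": 0.72,"ry": 0,"rz": 0,"tx": 0,"ty": 0.247,"tz": -0.034,"hand": 0},
  {"rx": 0.73,"ry": 0,"rz": 0,"tx": 0,"ty": 0.254,"tz": -0.034,"hand": 0},
  {"rx": 0,"ry": 0,"rz": 0,"tx": 0,"ty": 0,"tz": -0.03,"hand": 0},
])

```text
time: 8.35
position: [0.5169, -0.3017, 0.1412]
eef_rot: [0.989, 0.131, -0.008, -0.069]
wrist_force: [-3.3, 3.6, 2.0]
width: 0.0232
finger_force: 74.0
```

Request:
drive_tool([
  {"rx": -0.73,"ry": 0,"rz": 0,"tx": 0,"ty": -0.262,"tz": -0.034,"hand": 0},
  {"rx": -0.72,"ry": 0,"rz": 0,"tx": 0,"ty": -0.263,"tz": -0.034,"hand": 0},
  {"rx": -0.73,"ry": 0,"rz": 0,"tx": 0,"ty": -0.27,"tz": -0.033,"hand": 0},
  {"rx": 0,"ry": 0,"rz": 0,"tx": 0,"ty": 0,"tz": -0.03,"hand": 0},
  {"rx": 0.73,"ry": 0,"rz": 0,"tx": 0,"ty": 0.274,"tz": -0.033,"hand": 0},
  {"rx": 0.72,"ry": 0,"rz": 0,"tx": 0,"ty": 0.275,"tz": -0.033,"hand": 0},
  {"rx": 0.73,"ry": 0,"rz": 0,"tx": 0,"ty": 0.282,"tz": -0.033,"hand": 0},
  {"rx": 0,"ry": 0,"rz": 0,"tx": 0,"ty": 0,"tz": 0,"hand": 0},
])

```text
time: 9.15
position: [0.5184, -0.3026, 0.1484]
eef_rot: [0.989, 0.13, -0.007, -0.069]
wrist_force: [-2.5, 5.1, 9.3]
width: 0.0226
finger_force: 75.2
```

```bash
python3 -c "
from h import *; st(); snap('scene','sc5')
p=cv2.imread('pics/sc5.png')[150:290,230:410]; cv2.imwrite('pics/c5.png',cv2.resize(p,None,fx=4,fy=4))
from rock import *
rows(.0665,[.13,.043,-.043,-.13,-.043,.043,.13],.0009)"
```

```text
t 9.15 p [ 0.5184 -0.3026  0.1484] can xy [ 0.0012 -0.0103] yaw 0.262 zax [-0.032  0.135 -0.99 ] F [-2.5  5.1  9.3] w 0.0226 ff 75.2
-0.73 -0.293 -0.032
-0.72 -0.293 -0.032
-0.73 -0.301 -0.032
0.73 0.305 -0.032
0.72 0.305 -0.032
0.73 0.312 -0.031
L 0.07189999999999999
```

View pics/c5.png

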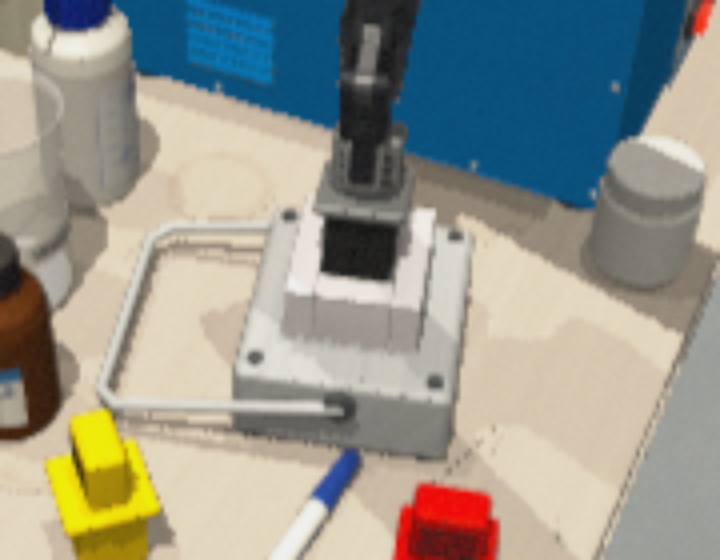

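The bung has risen about 26 mm and the canister is still flat. I'll do one more half swing, straighten it, and then lift slowly.

Request:
drive_tool([
  {"rx": -0.73,"ry": 0,"rz": 0,"tx": 0,"ty": -0.293,"tz": -0.032,"hand": 0},
  {"rx": -0.72,"ry": 0,"rz": 0,"tx": 0,"ty": -0.293,"tz": -0.032,"hand": 0},
  {"rx": -0.73,"ry": 0,"rz": 0,"tx": 0,"ty": -0.301,"tz": -0.032,"hand": 0},
  {"rx": 0.73,"ry": 0,"rz": 0,"tx": 0,"ty": 0.305,"tz": -0.032,"hand": 0},
  {"rx": 0.35,"ry": 0,"rz": 0,"tx": 0,"ty": 0.15,"tz": -0.04,"hand": 0},
  {"rx": 0,"ry": 0,"rz": 0,"tx": 0,"ty": 0,"tz": -0.05,"hand": 0},
  {"rx": 0,"ry": 0,"rz": 0,"tx": 0,"ty": 0,"tz": -0.1,"hand": 0},
])

```text
time: 9.9
position: [0.515, -0.2946, 0.1547]
eef_rot: [0.991, 0.132, 0.001, 0.001]
wrist_force: [-0.2, 0.6, -0.6]
width: 0.0228
finger_force: 73.8
```

```bash
python3 -c "
from h import *; st()"
```

```text
t 9.90 p [ 0.515  -0.2946  0.1547] can xy [ 0.0001 -0.0017] yaw 0.265 zax [ 0.001 -0.002 -1.   ] F [-0.2  0.6 -0.6] w 0.0228 ff 73.8
```

Request:
drive_tool([
  {"rx": 0,"ry": 0,"rz": 0,"tx": 0,"ty": 0,"tz": -0.2,"hand": 0},
  {"rx": 0,"ry": 0,"rz": 0,"tx": 0,"ty": 0,"tz": -0.3,"hand": 0},
  {"rx": 0,"ry": 0,"rz": 0,"tx": 0,"ty": 0,"tz": -0.4,"hand": 0},
  {"rx": 0,"ry": 0,"rz": 0,"tx": 0,"ty": 0,"tz": -0.5,"hand": 0},
  {"rx": 0,"ry": 0,"rz": 0,"tx": 0,"ty": 0,"tz": -0.6,"hand": 0},
  {"rx": 0,"ry": 0,"rz": 0,"tx": 0,"ty": 0,"tz": -0.7,"hand": 0},
  {"rx": 0,"ry": 0,"rz": 0,"tx": 0,"ty": 0,"tz": -0.7,"hand": 0},
  {"rx": 0,"ry": 0,"rz": 0,"tx": 0,"ty": 0,"tz": 0,"hand": 0},
])

```text
time: 10.7
position: [0.5163, -0.294, 0.226]
eef_rot: [0.991, 0.133, 0.002, 0.003]
wrist_force: [0.0, -0.4, -0.7]
width: 0.023
finger_force: 73.8
```

```bash
python3 -c "
from h import *; st()
p=r.get_obs()['position']; d=np.array([.448,.0225])-p[:2]; c,s=np.cos(.265),np.sin(.265); print('tx,ty units',(c*d[0]+s*d[1])/.02,(s*d[0]-c*d[1])/.02)"
```

```text
t 10.70 p [ 0.5163 -0.294   0.226 ] can xy [ 0.0014 -0.0014] yaw 0.267 zax [ 0.006 -0.005 -1.   ] F [ 0.  -0.4 -0.7] w 0.0230 ff 73.8
tx,ty units 0.8506262186044854 -16.164882219572107
```

Request:
drive_tool([
  {"rx": 0,"ry": 0,"rz": 0,"tx": 0,"ty": -0.5,"tz": 0,"hand": 0},
  {"rx": 0,"ry": 0,"rz": 0,"tx": 0.1,"ty": -0.9,"tz": 0,"hand": 0},
  {"rx": 0,"ry": 0,"rz": 0,"tx": 0.1,"ty": -1,"tz": 0,"hand": 0},
  {"rx": 0,"ry": 0,"rz": 0,"tx": 0.1,"ty": -1,"tz": 0,"hand": 0},
  {"rx": 0,"ry": 0,"rz": 0,"tx": 0.1,"ty": -1,"tz": 0,"hand": 0},
  {"rx": 0,"ry": 0,"rz": 0,"tx": 0.1,"ty": -1,"tz": 0,"hand": 0},
  {"rx": 0,"ry": 0,"rz": 0,"tx": 0.1,"ty": -1,"tz": 0,"hand": 0},
  {"rx": 0,"ry": 0,"rz": 0,"tx": 0.1,"ty": -1,"tz": 0,"hand": 0},
])

```text
time: 11.5
position: [0.4878, -0.144, 0.2215]
eef_rot: [0.991, 0.134, -0.001, 0.001]
wrist_force: [0.8, -0.3, -0.4]
width: 0.0231
finger_force: 73.7
```

Request:
drive_tool([
  {"rx": 0,"ry": 0,"rz": 0,"tx": 0.1,"ty": -1,"tz": 0,"hand": 0},
  {"rx": 0,"ry": 0,"rz": 0,"tx": 0.1,"ty": -1,"tz": 0,"hand": 0},
  {"rx": 0,"ry": 0,"rz": 0,"tx": 0,"ty": -1,"tz": 0,"hand": 0},
  {"rx": 0,"ry": 0,"rz": 0,"tx": 0,"ty": -1,"tz": 0,"hand": 0},
  {"rx": 0,"ry": 0,"rz": 0,"tx": 0,"ty": -1,"tz": 0,"hand": 0},
  {"rx": 0,"ry": 0,"rz": 0,"tx": 0,"ty": -1,"tz": 0,"hand": 0},
  {"rx": 0,"ry": 0,"rz": 0,"tx": 0,"ty": -1,"tz": 0,"hand": 0},
  {"rx": 0,"ry": 0,"rz": 0,"tx": 0,"ty": -0.7,"tz": 0,"hand": 0},
])

```text
time: 12.3
position: [0.4505, 0.0054, 0.2213]
eef_rot: [0.991, 0.135, -0.001, 0.001]
wrist_force: [0.1, 0.6, -1.2]
width: 0.0229
finger_force: 73.7
```

Request:
drive_tool([
  {"rx": 0,"ry": 0,"rz": 0,"tx": 0,"ty": 0,"tz": 0,"hand": 0},
  {"rx": 0,"ry": 0,"rz": 0,"tx": 0,"ty": 0,"tz": 0,"hand": 0},
])

```text
time: 12.5
position: [0.452, 0.0027, 0.2218]
eef_rot: [0.991, 0.133, -0.0, 0.002]
wrist_force: [0.0, 0.0, -0.2]
width: 0.023
finger_force: 73.7
```

```bash
python3 -c "
from h import *; st(); snap('scene','sc6')
p=r.get_obs()['position']; d=np.array([.448,.0225])-p[:2]; c,s=np.cos(.265),np.sin(.265); print('tx,ty units',(c*d[0]+s*d[1])/.02,(s*d[0]-c*d[1])/.02)"
```

```text
t 12.50 p [0.452  0.0027 0.2218] can xy [0.0174 0.3017] yaw 0.268 zax [ 0.    -0.003 -1.   ] F [ 0.   0.  -0.2] w 0.0230 ff 73.7
tx,ty units 0.06242530962430608 -1.0406770277015163
```

View pics/sc6.png

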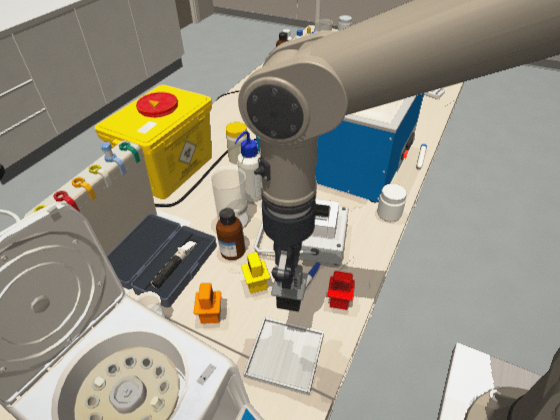

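The upright bung hangs at (290,290) with the dish at (286,352) and everything standing. I'll move over the dish and lower it.

Request:
drive_tool([
  {"rx": 0,"ry": 0,"rz": 0,"tx": 0.05,"ty": -0.5,"tz": 0.3,"hand": 0},
  {"rx": 0,"ry": 0,"rz": 0,"tx": 0,"ty": -0.5,"tz": 1,"hand": 0},
  {"rx": 0,"ry": 0,"rz": 0,"tx": 0,"ty": 0,"tz": 1,"hand": 0},
  {"rx": 0,"ry": 0,"rz": 0,"tx": 0,"ty": 0,"tz": 1,"hand": 0},
  {"rx": 0,"ry": 0,"rz": 0,"tx": 0,"ty": 0,"tz": 1,"hand": 0},
  {"rx": 0,"ry": 0,"rz": 0,"tx": 0,"ty": 0,"tz": 1,"hand": 0},
  {"rx": 0,"ry": 0,"rz": 0,"tx": 0,"ty": 0,"tz": 0.9,"hand": 0},
  {"rx": 0,"ry": 0,"rz": 0,"tx": 0,"ty": 0,"tz": 0.5,"hand": 0},
])

```text
time: 13.35
position: [0.447, 0.0219, 0.0862]
eef_rot: [0.991, 0.133, -0.001, 0.001]
wrist_force: [-0.8, 0.1, -1.9]
width: 0.0232
finger_force: 73.8
```

Request:
drive_tool([
  {"rx": 0,"ry": 0,"rz": 0,"tx": 0,"ty": 0,"tz": 0.3,"hand": 0},
  {"rx": 0,"ry": 0,"rz": 0,"tx": 0,"ty": 0,"tz": 0.2,"hand": 0},
  {"rx": 0,"ry": 0,"rz": 0,"tx": 0,"ty": 0,"tz": 0,"hand": 0},
])

```text
time: 13.65
position: [0.4482, 0.022, 0.078]
eef_rot: [0.991, 0.133, 0.0, 0.001]
wrist_force: [0.8, -0.6, -0.9]
width: 0.0234
finger_force: 73.8
```

```bash
python3 -c "
from h import *; st()"
```

```text
t 13.65 p [0.4482 0.022  0.078 ] can xy [0.0189 0.3214] yaw 0.267 zax [ 0.001 -0.002 -1.   ] F [ 0.8 -0.6 -0.9] w 0.0234 ff 73.8
```

Request:
drive_tool([
  {"rx": 0,"ry": 0,"rz": 0,"tx": 0,"ty": 0,"tz": 0.25,"hand": 0},
  {"rx": 0,"ry": 0,"rz": 0,"tx": 0,"ty": 0,"tz": 0.2,"hand": 0},
  {"rx": 0,"ry": 0,"rz": 0,"tx": 0,"ty": 0,"tz": 0.05,"hand": 0},
  {"rx": 0,"ry": 0,"rz": 0,"tx": 0,"ty": 0,"tz": 0.05,"hand": 0},
  {"rx": 0,"ry": 0,"rz": 0,"tx": 0,"ty": 0,"tz": 0,"hand": 0},
  {"rx": 0,"ry": 0,"rz": 0,"tx": 0,"ty": 0,"tz": 0,"hand": 0},
])

```text
time: 14.25
position: [0.4482, 0.022, 0.0671]
eef_rot: [0.991, 0.133, 0.0, 0.001]
wrist_force: [-0.2, 0.4, -0.7]
width: 0.0226
finger_force: 73.9
```

```bash
python3 -c "
from h import *; st()"
```

```text
t 14.25 p [0.4482 0.022  0.0671] can xy [0.0188 0.3214] yaw 0.267 zax [ 0.001 -0.002 -1.   ] F [-0.2  0.4 -0.7] w 0.0226 ff 73.9
```

Request:
drive_tool([
  {"rx": 0,"ry": 0,"rz": 0,"tx": 0,"ty": 0,"tz": 0.05,"hand": 0},
  {"rx": 0,"ry": 0,"rz": 0,"tx": 0,"ty": 0,"tz": 0.05,"hand": 0},
  {"rx": 0,"ry": 0,"rz": 0,"tx": 0,"ty": 0,"tz": 0.05,"hand": 0},
  {"rx": 0,"ry": 0,"rz": 0,"tx": 0,"ty": 0,"tz": 0,"hand": 0},
  {"rx": 0,"ry": 0,"rz": 0,"tx": 0,"ty": 0,"tz": 0,"hand": 0},
])

```text
time: 14.75
position: [0.4487, 0.022, 0.0668]
eef_rot: [0.991, 0.133, 0.0, 0.002]
wrist_force: [-7.1, -2.5, 24.1]
width: 0.023
finger_force: 77.5
```

```bash
python3 -c "
from h import *; st()"
```

```text
t 14.75 p [0.4487 0.022  0.0668] can xy [0.0193 0.3212] yaw 0.267 zax [ 0.001 -0.003 -1.   ] F [-7.1 -2.5 24.1] w 0.0230 ff 77.5
```

Request:
drive_tool([
  {"rx": 0,"ry": 0,"rz": 0,"tx": 0,"ty": 0,"tz": -0.12,"hand": 0},
  {"rx": 0,"ry": 0,"rz": 0,"tx": 0,"ty": 0,"tz": 0,"hand": 0},
  {"rx": 0,"ry": 0,"rz": 0,"tx": 0,"ty": 0,"tz": 0,"hand": 0.6},
  {"rx": 0,"ry": 0,"rz": 0,"tx": 0,"ty": 0,"tz": 0,"hand": 0.6},
  {"rx": 0,"ry": 0,"rz": 0,"tx": 0,"ty": 0,"tz": 0,"hand": 0.6},
  {"rx": 0,"ry": 0,"rz": 0,"tx": 0,"ty": 0,"tz": 0,"hand": 0.6},
])

```text
time: 15.35
position: [0.448, 0.022, 0.0662]
eef_rot: [0.991, 0.133, -0.0, 0.001]
wrist_force: [-0.0, -0.8, 0.4]
width: 0.0516
finger_force: 0.0
```

```bash
python3 -c "
from h import *; st()"
```

```text
t 15.35 p [0.448  0.022  0.0662] can xy [0.0186 0.3214] yaw 0.267 zax [ 0.    -0.002 -1.   ] F [-0.  -0.8  0.4] w 0.0516 ff 0.0
```

Request:
drive_tool([
  {"rx": 0,"ry": 0,"rz": 0,"tx": 0,"ty": 0,"tz": -0.3,"hand": 0.6},
  {"rx": 0,"ry": 0,"rz": 0,"tx": 0,"ty": 0,"tz": -0.7,"hand": 0.6},
  {"rx": 0,"ry": 0,"rz": 0,"tx": 0,"ty": 0,"tz": -1,"hand": 0.6},
  {"rx": 0,"ry": 0,"rz": 0,"tx": 0,"ty": 0,"tz": -1,"hand": 0.6},
  {"rx": 0,"ry": 0,"rz": 0,"tx": 0,"ty": 0,"tz": -1,"hand": 0.6},
  {"rx": 0,"ry": 0,"rz": 0,"tx": 0,"ty": 0,"tz": -1,"hand": 0.6},
  {"rx": 0,"ry": 0,"rz": 0,"tx": 0,"ty": 0,"tz": -1,"hand": 0.6},
  {"rx": 0,"ry": 0,"rz": 0,"tx": 0,"ty": 0,"tz": 0,"hand": 0.6},
])

```text
time: 16.15
position: [0.4501, 0.0226, 0.1893]
eef_rot: [0.991, 0.133, 0.003, 0.002]
wrist_force: [0.7, 0.5, 0.1]
width: 0.0514
finger_force: 0.0
```

Run:
```python
from h import *
st(); snap('scene','sc7'); snap('wrist','w7')
w,p=cloud('w7'); W=w.reshape(-1,3); m=(np.hypot(W[:,0]-.448,W[:,1]-.022)<.035)&(W[:,2]>.085)&(W[:,2]<.11); print(m.sum(),np.percentile(W[m],[2,50,98],axis=0))
cv2.imwrite('pics/m7.png',np.hstack([cv2.imread('pics/sc7.png')[150:,150:430],cv2.resize(cv2.imread('pics/w7.png'),(360,270))]))if 0 else cv2.imwrite('pics/m7.png',np.vstack([cv2.resize(cv2.imread('pics/sc7.png')[150:420,120:440],(400,337)),cv2.resize(cv2.imread('pics/w7.png'),(400,260))]))
```

```text
t 16.15 p [0.4501 0.0226 0.1893] can xy [0.0209 0.3214] yaw 0.267 zax [ 0.007 -0.002 -1.   ] F [0.7 0.5 0.1] w 0.0514 ff 0.0
1617 [[0.43069014 0.00851112 0.08665898]
 [0.45109744 0.02210526 0.09655053]
 [0.46845492 0.03525888 0.09804759]]
```

View pics/m7.png

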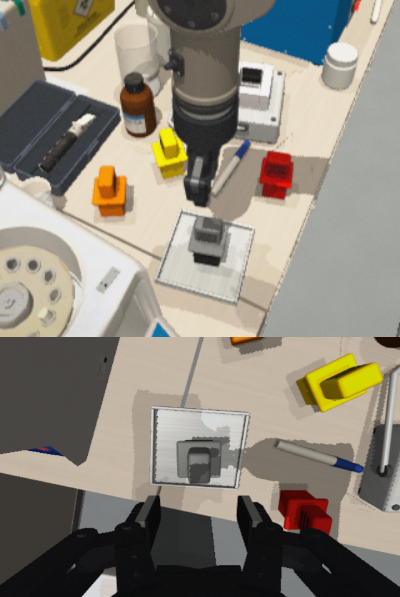

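The bung stands upright near the dish centre (top at 98 mm, as expected). The gripper is clear, the canister is flat and its bail is still back.

```bash
python3 -c "
from station import r; print(r.job_done())"
```

```text
the job is handed in; nothing more can be done
None
```

The job is handed in at about 16 s: the bail is back, the bung was rocked out with the canister still standing, and it stands upright in the dish; no verdict was returned.

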